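Set the overload stop of a balance's weighing cell

ROBOT

A 6-joint arm with a two-finger parallel gripper is mounted at the origin on the work surface. World frame = base frame: x ahead of the robot, y to its left, z up, the work surface at z = 0. Lengths are in m, angles in rad, forces in N, time in s.
With the tool pointing down it reaches from about 0.375 to 0.9 m from the base axis. Payload 3.1 kg.
Tool frame: the origin (TCP) lies midway between the tips of the shut fingers; the grasp point (between the pads) lies 19 mm behind it; z points along the fingers, y is the line along which they close (so a half turn about z gives the same grasp; the last joint's range is limited). The gripper opens to 87 mm and grips with 3 to 60 N. Pads are 19 mm wide; open, the fingers measure 117 mm over their backs; the gripper's body (75 mm by 190 mm) begins 51 mm behind the grasp point.
Start: joints at [-1.367, 0.527, 1.433, -0, 1.181, -0.178], TCP at [0.233, -0.58, 0.223] pointing down, gripper open.
Joint ranges: [-3.08, 3.08], [-0.75, 2.2], [0.22, 2.44], [-1.43, 4.57], [0, 2.65], [-2.85, 2.85]. Speed limits (rad/s): [2.79, 2.79, 3.14, 3.14, 3.14, 3.14].

INTERFACE

Orientations are given as a unit quaternion [x, y, z, w].
In Python, from rig import get_obs, cams, job gives the robot as it stands.
- The arm moves only by the tool servo_tool, never from a script. Its argument "moves" is text: rows parted by semicolons, each of 5 numbers parted by spaces: the shift along the tool's x, y, z in m, then the turn about the tool's z in degrees, then the finger opening in m, from 0 to 0.087. In form: dx dy dz spin claw; .... A call has 1 to 10 rows; each row is the pose to reach, as a shift and turn from the pose commanded when the call began, along the tool's axes at that moment; what a row does not reach only later rows make up. A row lasts 1/12 s, in which the tool goes at most 41.7 mm and 7.16 degrees, less where a joint would pass 70% of its speed; a pose out of reach is approached as far as the arm can. A call with a gripper value outside its range is refused whole. The fingers move at their own pace and stop on an object; "grip_force" is the grip in N (left out, the last holds). Time passes only in rows, so rows that repeat a pose let the fingers close. It gives the time, the measured TCP pose, the force, the opening and the grip force at its end, in the units of the state.
- get_obs(): the state, without advancing time (a new reading comes with each control period).
- cams.camera(name): name is "scene" or "side" or "wrist"; returns the picture (420x560x3 uint8, blue, green, red); there is no depth.
- cams.camera_model(name): a dict with "fx", "fy", "cx", "cy" (pixels), "R" (3x3) and "t" (3): a world point X has camera coordinates R X + t. Camera axes: x right, y down, z forward; pixel columns grow to the right and rows downward; lengths in m; the calibration is good to about 2 mm. The wrist camera is an equidistant fisheye: a pixel r from the principal point sees the ray r / f radians off the axis. A picture is of the moment at which its call begins: read the wrist's pose just before it. camera_model takes no time and is no camera call; for the wrist camera it gives the pose at the moment of the call.
- job.hand_in(): hands the job in; it is judged then, once.
The state is a dict: "time": time; "q": joint angles; "joint_velocities": joint speeds; "joint_torque": joint torques, N m; "position": TCP position; "tool_rot": TCP orientation; "ft_force": force on the tool from outside, world axes, zero at the start; "moment": the same for the moment, N m; "grip_width": finger opening in m; "grip_force": force on a finger pad.
Only numpy, scipy, OpenCV 4.12 (cv2) and the standard library are available. Lean on these libraries where they do the work, as an engineer would, in place of code of your own. Each camera call takes 0.05 s, during which the arm holds its last target. There are 200 camera calls.

TASK

Set the overload stop of the weighing cell: turn the wing-headed screw on the bridge clockwise (seen from above) until it bottoms and feels snug, without forcing it, then back it off a quarter of a turn and let go. Leave the round knurled screw and the things lying around alone, and do not lean on the cell.

Things in the scene. Friction and masses are not known exactly. Their poses are not given: they have to be found in the camera images.
- wing (a point): Middle of the steel wing head of the stop screw, on its upright axis: a bar 46 mm long, 12 mm thick, 30 mm high, gripped across the 12 mm. Point: 122 mm above the bench, 16 below the bar's top, 14 above its lower edge; x along the bar, z up. Below it a brass bush (radius 13 mm, top 93 mm above the bench) in the bridge. Bar points anywhere at the start; head stays at its height when turned.
- head (a joint): Wind-up (rad) of the wing head on its springy neck, i.e. the torque put on the screw: 3 N m per rad, positive when tightening. About 0.02 while the screw runs (friction 0.05 N m); it grows beyond that only once the screw has bottomed, which is a hard stop. 0.05 to 0.10 (0.15 to 0.3 N m) is snug; above 0.20 (0.6 N m) it is forced.
- stop_tip (a point): Lower end of the screw, a coned steel pin of 10 mm diameter seen below the cross-bar, over the beam. Right-hand thread, 1.5 mm a turn: clockwise from above lowers it. The screw starts 60 to 150 degrees short of bottoming; where it bottoms must be felt. It stays where it is left.
- pad (a point): Centre of the white stop pad on top of the steel beam, straight below the screw's tip, 52 mm above the bench; z is up. The tip is at this height when the screw has bottomed and 0.375 mm higher after a quarter turn back.
- cell: The weighing cell, bolted to the bench: aluminium base 210 x 130 x 16 mm (x, y, z), origin in the middle of its underside. A bridge over the beam at x = -40 mm carries the wing screw: two posts and a cross-bar 34 x 100 mm, its top at 88 mm. At x = +70 mm stands the clamp block of the beam, with the round knurled screw on top of it.
- trim_rim (a point): A point on the rim of the round knurled brass trim screw, 26 mm in diameter, top 84 mm above the bench, on the clamp block 110 mm from the wing screw. Not to be turned.
- pan: Bystander: loose steel weighing pan, a disc 90 mm in diameter and 11 mm high, origin at the middle of its underside.
- weight: Bystander: loose brass weight, 30 mm in diameter, 54 mm high, origin at the middle of its underside.
- dish: Bystander: loose pale covered dish, 92 mm in diameter and 16 mm high, origin at the middle of its underside.
Not all that is in view belongs to the job. What is meant by the cell is not pink, and is the smaller of those in its own colour.

How it is judged:
On the way:
1. the stop screw has bottomed on the pad and is snug (at least 0.15 N m) (z of stop_tip in the frame of pad below 3e-05 m and value of joint head above 0.05 rad), for 0.1 s.
At the end, for the whole second after the job is handed in: The stop screw stands a quarter turn (give or take about 22 degrees) back from where it bottomed, so that its tip is 0.28 to 0.47 mm above the pad, and has been let go (z of stop_tip in the frame of pad between 0.00028 and 0.00047 m); the robot touches nothing.
It fails at once if the stop screw is forced (more than 0.6 N m) (value of joint head above 0.2 rad).
It fails at once if the gripper leans on the cell with more than 20 N (contact force between the fingers and cell above 20 N).
It fails at once if the round knurled screw is turned (distance of trim_rim from where it was at the start of the episode above 0.003 m).
It fails at once if the pan, the weight or the dish is pushed aside by more than 15 mm (distance of any of pan, weight, dish from where it was at the start of the episode above 0.015 m).
It also fails if it takes over 61 s, if anything falls off the work surface, if the arm or the gripper's body presses on something with over 40 N, if the wrist force passes 120 N, or if a joint passes its speed limit or range.

## Working session

There is one attempt and no reset: what is moved stays moved. The work goes in short steps, Python scripts to look and compute and a tool call to move; the robot and the scene stay as the last step left them, time stands still between calls to the robot, and variables do not carry over. Pictures are saved under pics/ and viewed, at most 10 in all, crops included, and the job is handed in when it is done.

Besides the shell and the picture viewer there is one more tool, called as a command line: name --argument value ..., lists and objects as JSON in quotes. servo_tool: Moves the arm, as the interface text tells. Its arguments: {"type":"object","properties":{"moves":{"type":"string"},"grip_force":{"type":"number"}},"required":["moves"]}

```bash
mkdir -p pics
python3 - <<'E'
from rig import get_obs,cams
import cv2
for n in("scene","side"):
    cv2.imwrite(f"pics/{n}0.png",cams.camera(n)); m=cams.camera_model(n); print(n,m)
o=get_obs();print({k:o[k] for k in("time","position","tool_rot","ft_force","moment","grip_width")})
E
```

```text
scene {'fx': 418.13079381722855, 'fy': 418.13079381722855, 'cx': 273.44451405746184, 'cy': 210.49183732873365, 'R': array([[-0.24761801,  0.96884587,  0.00479554],
       [ 0.75786114,  0.19677336, -0.62203436],
       [-0.60359906, -0.15039256, -0.78297526]]), 't': array([ 0.10979879, -0.29435331,  1.52659462])}
side {'fx': 545.9994752504258, 'fy': 545.9994752504258, 'cx': 281.9604456759243, 'cy': 209.30148286398136, 'R': array([[ 0.71001989, -0.70389213,  0.02018973],
       [-0.43404003, -0.46003589, -0.77458133],
       [ 0.5545097 ,  0.541205  , -0.63215199]]), 't': array([-0.30880007,  0.28422137,  1.06477075])}
{'time': 0.1, 'position': array([ 0.23278224, -0.57933712,  0.22170664]), 'tool_rot': array([ 9.81830036e-01,  1.89760088e-01, -3.49090004e-06, -9.42710086e-04]), 'ft_force': array([ 0.69126997, -0.00304886, -0.51643714]), 'moment': array([-0.00164967, -0.04216792,  0.04502938]), 'grip_width': 0.08705971096261964}
```

View pics/scene0.png

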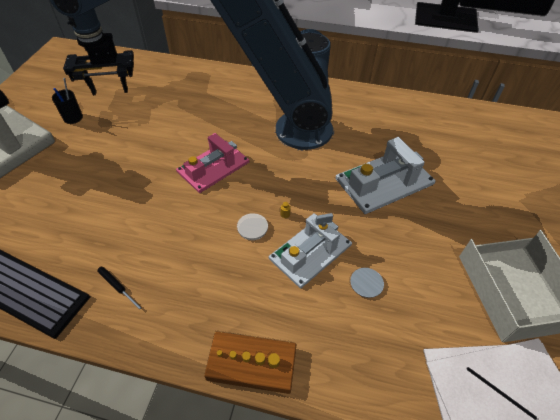

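View pics/side0.png

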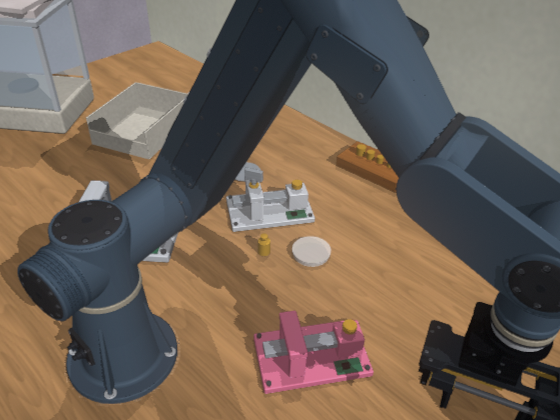

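Three candidates in the scene view: pink (212,163), large grey (385,175) and small grey (312,247). The small grey one fits because it isn't pink and is the smaller of the two greys. I'll confirm it in an enlarged crop.

Run:
```python
import cv2,numpy as np
a=cv2.imread("pics/scene0.png")[195:295,260:360]; b=cv2.imread("pics/side0.png")[155:239,220:320]
cv2.imwrite("pics/crop0.png",np.hstack([cv2.resize(a,(400,400),interpolation=2),cv2.resize(b,(400,336),interpolation=2)[:400] if 0 else cv2.copyMakeBorder(cv2.resize(b,(400,336),interpolation=2),0,64,0,0,0)]))
```

```text
(no output)
```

View pics/crop0.png

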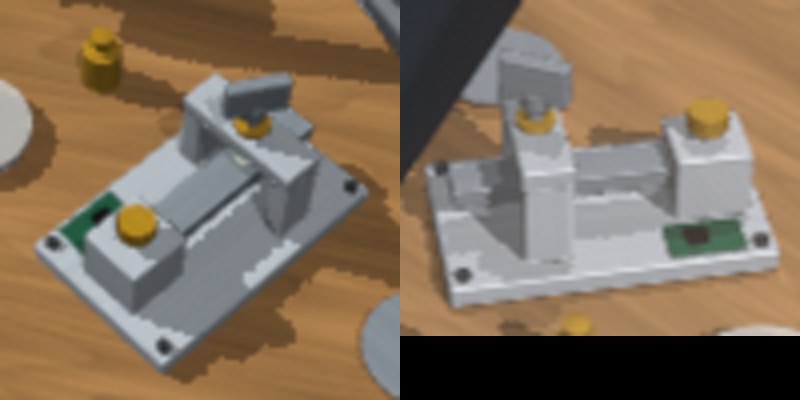

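The crop confirms the small grey cell: wing bar at scene px (324,219) and side px (254,174), trim screw at scene px (294,251). Next I'll cast rays.

```bash
cat > h.py <<'E'
import numpy as np
from rig import get_obs,cams
def ray(n,p,m=None):
    m=m or cams.camera_model(n); R=np.array(m["R"]);t=np.array(m["t"])
    d=np.array([(p[0]-m["cx"])/m["fx"],(p[1]-m["cy"])/m["fy"]])
    if n=="wrist":
        r=np.hypot(*d); v=np.r_[d/max(r,1e-9)*np.sin(r),np.cos(r)]
    else: v=np.r_[d,1]
    return -R.T@t, R.T@v
def plane(n,p,z,m=None):
    c,v=ray(n,p,m); return c+v*(z-c[2])/v[2]
def proj(n,X,m=None):
    m=m or cams.camera_model(n); x=np.array(m["R"])@X+m["t"]
    if n=="wrist":
        r=np.arctan2(np.hypot(x[0],x[1]),x[2]); u=x[:2]/np.hypot(x[0],x[1])*r
    else: u=x[:2]/x[2]
    return u[0]*m["fx"]+m["cx"],u[1]*m["fy"]+m["cy"]
def two(p,q):
    (c,v),(d,w)=ray("scene",p),ray("side",q)
    s=np.linalg.lstsq(np.c_[v,-w],d-c,rcond=None)[0]; a,b=c+v*s[0],d+w*s[1]
    return (a+b)/2,np.linalg.norm(a-b)
E
python3 - <<'E'
from h import *
np.set_printoptions(precision=4,suppress=True)
s=lambda x,y:(260+x/4-.4,195+y/4-.4); d=lambda x,y:(220+(x-400)/4-.4,155+y/4-.4)
print("wing",two(s(258,97),d(535,78)),plane("scene",s(258,97),.122),plane("side",d(535,78),.122))
print("bush",two(s(252,127),d(536,120)))
print("trim",two(s(137,221),d(708,110)),plane("scene",s(137,221),.084))
for p in((225,88),(290,75)):print("bar",plane("scene",s(*p),.138))
for p in((502,60),(570,72)):print("bar side",plane("side",d(*p),.138))
for p in((40,245),(165,368),(367,190)):print("corner",plane("scene",s(*p),.016))
o=get_obs();print(cams.camera_model("wrist"))
for n,p in(("weight",s(102,88)),("dish",(252,228)),("pan",(367,284))):print(n,plane("scene",p,0.01))
E
```

```text
wing (array([0.4794, 0.1482, 0.1215]), np.float64(0.0008361567756138961)) [0.4795 0.1486 0.122 ] [0.479  0.1472 0.122 ]
bush (array([0.4802, 0.148 , 0.089 ]), np.float64(0.0003122122338484197))
trim (array([0.5712, 0.0877, 0.0834]), np.float64(0.00033385997337197497)) [0.5715 0.0879 0.084 ]
bar [0.49   0.1268 0.138 ]
bar [0.4684 0.1665 0.138 ]
bar side [0.4622 0.158  0.138 ]
bar side [0.4836 0.1208 0.138 ]
corner [0.564  0.0196 0.016 ]
corner [0.6362 0.1244 0.016 ]
corner [0.4603 0.2352 0.016 ]
{'fx': 325.19226210127806, 'fy': 325.19226210127806, 'cx': 288.361208480631, 'cy': 205.59217984695795, 'R': array([[ 0.3721, -0.9282, -0.0016],
       [-0.8935, -0.3586,  0.2704],
       [-0.2516, -0.0992, -0.9627]]), 't': array([-0.6248, -0.0332,  0.3899])}
weight [0.4135 0.0287 0.01  ]
dish [ 0.4796 -0.0563  0.01  ]
pan [0.5808 0.2946 0.01  ]
```

servo_tool --moves "0.5 -0.583 0.012 -97 0.06;0.5 -0.583 0.012 -97 0.06;0.5 -0.583 0.012 -97 0.06;0.5 -0.583 0.012 -97 0.06;0.5 -0.583 0.012 -97 0.06;0.5 -0.583 0.012 -97 0.06;0.5 -0.583 0.012 -97 0.06;0.5 -0.583 0.012 -97 0.06;0.5 -0.583 0.012 -97 0.06;0.5 -0.583 0.012 -97 0.06" --grip_force 25

```text
time: 0.93
position: [0.3667, -0.1834, 0.216]
tool_rot: [0.683, 0.73, 0.0, -0.0]
ft_force: [0.9, -0.5, -0.4]
grip_width: 0.0598
grip_force: 0.0
```

servo_tool --moves "0.324 0.132 0.006 -25 0.06;0.324 0.132 0.006 -25 0.06;0.324 0.132 0.006 -25 0.06;0.324 0.132 0.006 -25 0.06;0.324 0.132 0.006 -25 0.06;0.324 0.132 0.006 -25 0.06;0.324 0.132 0.006 -25 0.06;0.324 0.132 0.006 -25 0.06;0.324 0.132 0.006 -25 0.06;0.324 0.132 0.006 -25 0.06"

```text
time: 1.77
position: [0.4797, 0.1495, 0.2098]
tool_rot: [0.509, 0.861, 0.001, 0.0]
ft_force: [-0.8, -0.5, 0.6]
grip_width: 0.0598
grip_force: 0.0
```

Run:
```python
from h import *
import cv2
o=get_obs();m=cams.camera_model("wrist");im=cams.camera("wrist");cv2.imwrite("pics/w1.png",im)
import pickle;pickle.dump(m,open("m1.pkl","wb"))
print(o["position"],o["q"],o["tool_rot"],o["moment"],o["ft_force"],proj("wrist",np.array([.479,.148,.138]),m),proj("wrist",np.array([.479,.148,.093]),m))
```

```text
[0.47972468 0.14952201 0.20979265] [ 7.87978082e-02  3.80675328e-01  1.75054768e+00  1.14462087e-03
  1.00904554e+00 -4.24231149e-01] [5.09142348e-01 8.60681937e-01 7.77147043e-04 2.62978517e-04] [ 0.00292362 -0.07820728 -0.00106407] [-0.8001127  -0.50354367  0.56061364] (np.float64(287.9101997610777), np.float64(216.63760644687486)) (np.float64(287.9132534790921), np.float64(201.2500592209414))
```

View pics/w1.png

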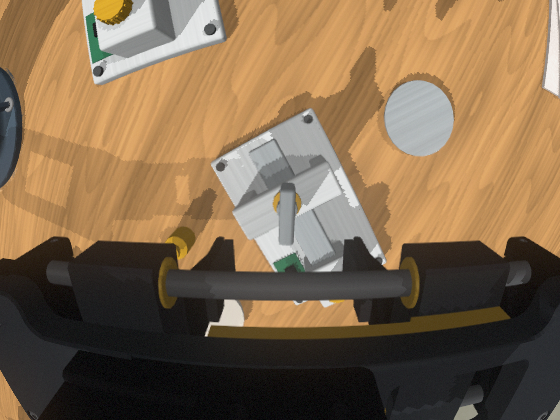

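The bar is centred between the fingers at about (287,214) and lies nearly along the image column. I'll check it closely.

Run:
```python
from h import *
import cv2,pickle
m=pickle.load(open("m1.pkl","rb"))
im=cv2.imread("pics/w1.png")
cv2.imwrite("pics/w1c.png",cv2.resize(im[170:260,240:340],(700,630)[:2] and (660,594),interpolation=2))
for p in((288,185),(286,244),(288,201)):print(p,plane("wrist",p,.138,m).round(4),plane("wrist",p,.093,m).round(4))
```

```text
(288, 185) [0.4674 0.1694 0.138 ] [0.472  0.1609 0.093 ]
(286, 244) [0.4884 0.1277 0.138 ] [0.4971 0.1113 0.093 ]
(288, 201) [0.4732 0.1587 0.138 ] [0.479  0.1482 0.093 ]
```

View pics/w1c.png

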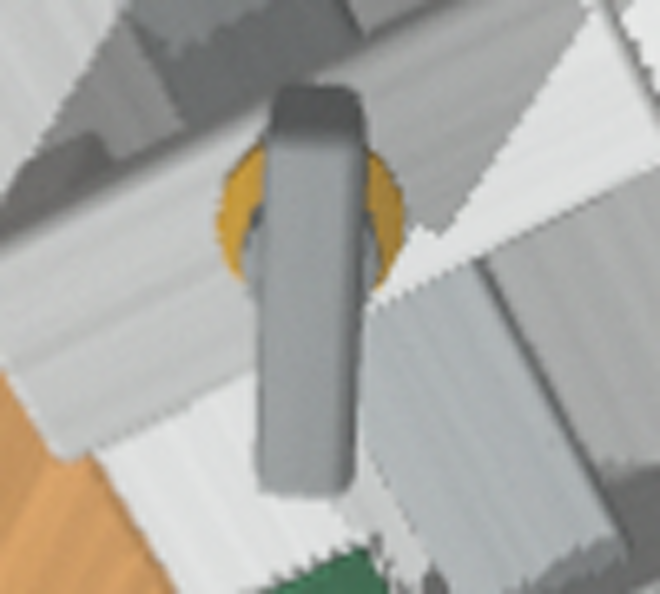

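servo_tool --moves "-0.002 -0.0018 0.03 2 0.05;-0.002 -0.0018 0.06 2 0.05;-0.002 -0.0018 0.08 2 0.05;-0.002 -0.0018 0.095 2 0.04;-0.002 -0.0018 0.104 2 0.03;-0.002 -0.0018 0.104 2 0.02;-0.002 -0.0018 0.104 2 0.02;-0.002 -0.0018 0.104 2 0.02" --grip_force 20

```text
time: 2.48
position: [0.4788, 0.1429, 0.1069]
tool_rot: [0.527, 0.85, 0.0, 0.001]
ft_force: [0.8, -0.1, -0.3]
grip_width: 0.0254
grip_force: 0.0
```

Run:
```python
from h import *
import cv2
cv2.imwrite("pics/w2.png",cams.camera("wrist")); cv2.imwrite("pics/s2.png",cams.camera("side"))
o=get_obs();print(o["moment"],o["q"],o["position"],o["ft_force"])
```

```text
[ 0.07440519 -0.39761216 -0.03389299] [ 6.66548608e-02  5.43562031e-01  1.85045353e+00  7.08401886e-06
  7.44836659e-01 -3.95436672e-01] [0.47909638 0.14322999 0.10717074] [1.64660724 0.89538275 0.50525566]
```

View pics/w2.png

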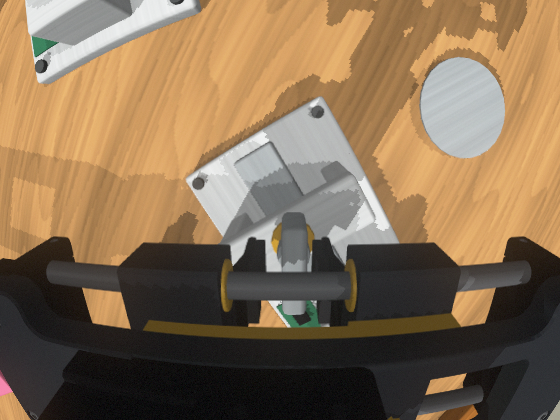

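Bar at (294,260), about 5 px right of the finger midline (289). I'll shift and close.

servo_tool --moves "0.003 0.0018 0 0 0.02;0.003 0.0018 0 0 0.02;0.003 0.0018 0 0 0.02;0.003 0.0018 0 0 0.012;0.003 0.0018 0 0 0.008;0.003 0.0018 0 0 0.008;0.003 0.0018 0 0 0.008;0.003 0.0018 0 0 0.008" --grip_force 20

```text
time: 3.25
position: [0.4793, 0.1474, 0.1064]
tool_rot: [0.526, 0.85, 0.001, 0.001]
ft_force: [1.8, 3.8, 2.7]
grip_width: 0.0166
grip_force: 20.0
```

```bash
cat > st.py <<'E'
from h import *
o=get_obs();x,y=o["tool_rot"][:2]
print("t %.2f Mz %.3f yaw %.2f q6 %.1f"%(o["time"],o["moment"][2],np.degrees(2*np.arctan2(y,x)),np.degrees(o["q"][5])),"M",o["moment"].round(3),"F",o["ft_force"].round(2),o["position"].round(4),"tau6 %.3f"%o["joint_torque"][5],o["grip_width"],o["grip_force"])
E
python3 st.py
```

```text
t 3.25 Mz -0.014 yaw 116.47 q6 -22.2 M [ 0.702 -0.503 -0.014] F [1.84 3.79 2.65] [0.4793 0.1474 0.1064] tau6 0.019 0.016616438509880007 20.000630915164948
```

servo_tool --moves "0 0 0 0 0.006;0 0 0 0 0.006;0 0 0 0 0.006"

```text
time: 3.5
position: [0.4793, 0.1473, 0.1064]
tool_rot: [0.526, 0.85, 0.001, 0.001]
ft_force: [2.3, 4.2, 2.2]
grip_width: 0.0168
grip_force: 20.0
```

```bash
python3 st.py
```

```text
t 3.50 Mz 0.020 yaw 116.47 q6 -22.2 M [ 0.872 -0.469  0.02 ] F [2.31 4.19 2.18] [0.4793 0.1473 0.1064] tau6 0.020 0.01676507852415474 20.000524520874023
```

Run:
```python
from h import *
import cv2
a=cams.camera("wrist")[190:320,210:370]; b=cams.camera("side")[140:230,200:310]
cv2.imwrite("pics/w3.png",np.hstack([cv2.resize(a,(480,390),interpolation=2),cv2.resize(b,(320,390),interpolation=2)]))
```

```text
(no output)
```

View pics/w3.png

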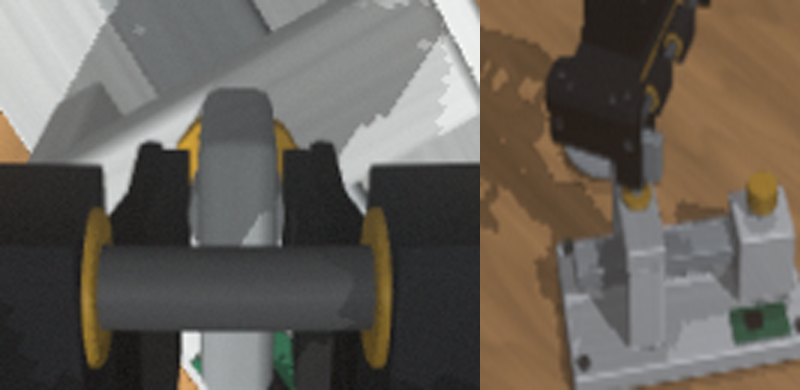

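The picture shows the pads standing off the bar: the fingertips are gripping the round hub (about 17 mm) below it. I'll open, rise 7 mm and close again.

servo_tool --moves "0 0 0 0 0.025;0 0 0 0 0.025;0 0 -0.004 0 0.025;0 0 -0.007 0 0.025;0 0 -0.007 0 0.025;0 0 -0.007 0 0.008;0 0 -0.007 0 0.008;0 0 -0.007 0 0.008;0 0 -0.007 0 0.008;0 0 -0.007 0 0.008"

```text
time: 4.43
position: [0.4794, 0.147, 0.1134]
tool_rot: [0.526, 0.85, 0.001, 0.001]
ft_force: [2.0, 0.7, 1.8]
grip_width: 0.0119
grip_force: 20.5
```

```bash
python3 st.py
```

```text
t 4.43 Mz 0.013 yaw 116.49 q6 -22.2 M [ 0.203 -0.472  0.013] F [1.96 0.71 1.84] [0.4794 0.147  0.1134] tau6 0.008 0.011923520440509929 20.51612165523693
```

servo_tool --moves "0 0 0 2 0.008;0 0 0 5 0.008;0 0 0 8 0.008;0 0 0 11 0.008;0 0 0 14 0.008;0 0 0 17 0.008;0 0 0 20 0.008;0 0 0 23 0.008;0 0 0 25 0.008;0 0 0 25 0.008"

```text
time: 5.27
position: [0.4797, 0.1471, 0.1134]
tool_rot: [0.698, 0.716, 0.001, 0.001]
ft_force: [3.0, 1.1, 2.1]
grip_width: 0.012
grip_force: 20.5
```

```bash
python3 st.py
```

```text
t 5.27 Mz 0.078 yaw 91.46 q6 2.8 M [ 0.238 -0.606  0.078] F [2.99 1.05 2.11] [0.4797 0.1471 0.1134] tau6 0.244 0.012028833240053471 20.505104495678097
```

servo_tool --moves "0 0 0 2 0.008;0 0 0 5 0.008;0 0 0 8 0.008;0 0 0 11 0.008;0 0 0 14 0.008;0 0 0 17 0.008;0 0 0 20 0.008;0 0 0 23 0.008;0 0 0 25 0.008;0 0 0 25 0.008"

```text
time: 6.1
position: [0.4799, 0.1471, 0.1134]
tool_rot: [0.836, 0.548, 0.001, 0.001]
ft_force: [3.5, 2.4, 1.4]
grip_width: 0.012
grip_force: 20.5
```

```bash
python3 st.py
```

```text
t 6.10 Mz -0.009 yaw 66.51 q6 27.7 M [ 0.29  -0.705 -0.009] F [3.47 2.37 1.42] [0.4799 0.1471 0.1134] tau6 0.244 0.012027425544663236 20.49006831133738
```

servo_tool --moves "0 0 0 2 0.008;0 0 0 4 0.008;0 0 0 5 0.008;0 0 0 5 0.008"

```text
time: 6.43
position: [0.4799, 0.147, 0.1134]
tool_rot: [0.859, 0.512, 0.002, 0.001]
ft_force: [5.4, 2.3, 2.0]
grip_width: 0.0117
grip_force: 20.5
```

```bash
cat >> st.py <<'E'
L=[o["moment"][2]];T=[o["joint_torque"][5]]
for _ in range(2):
    cams.camera("side");o=get_obs();L.append(o["moment"][2]);T.append(o["joint_torque"][5])
print("mean Mz %.3f tau6 %.3f"%(np.mean(L),np.mean(T)),np.round(L,3),np.round(T,3))
E
python3 st.py
```

```text
t 6.43 Mz 0.038 yaw 61.55 q6 32.7 M [ 0.294 -0.881  0.038] F [5.38 2.25 1.99] [0.4799 0.147  0.1134] tau6 0.149 0.011688406432095462 20.481743125710636
mean Mz 0.050 tau6 0.086 [0.038 0.039 0.072] [0.149 0.065 0.045]
```

servo_tool --moves "0 0 0 2 0.008;0 0 0 4 0.008;0 0 0 5 0.008;0 0 0 5 0.008;0 0 0 5 0.008"

```text
time: 6.95
position: [0.48, 0.147, 0.1134]
tool_rot: [0.881, 0.474, 0.002, 0.001]
ft_force: [5.9, 1.6, 1.4]
grip_width: 0.0116
grip_force: 20.6
```

```bash
python3 st.py
```

```text
t 6.95 Mz 0.011 yaw 56.58 q6 37.7 M [ 0.296 -0.982  0.011] F [5.9  1.61 1.45] [0.48   0.147  0.1134] tau6 0.050 0.0115879776443568 20.571234016679227
mean Mz 0.034 tau6 0.045 [0.011 0.051 0.04 ] [0.05  0.043 0.041]
```

servo_tool --moves "0 0 0 2 0.008;0 0 0 4 0.008;0 0 0 5 0.008;0 0 0 5 0.008;0 0 0 5 0.008"

```text
time: 7.47
position: [0.48, 0.147, 0.1134]
tool_rot: [0.9, 0.435, 0.002, 0.001]
ft_force: [5.1, 2.2, 1.0]
grip_width: 0.012
grip_force: 20.6
```

```bash
python3 st.py
```

```text
t 7.47 Mz 0.066 yaw 51.58 q6 42.7 M [ 0.329 -0.933  0.066] F [5.1  2.16 0.95] [0.48   0.147  0.1134] tau6 0.049 0.011980355755591532 20.569345091935247
mean Mz 0.047 tau6 0.044 [0.066 0.029 0.046] [0.049 0.042 0.041]
```

servo_tool --moves "0 0 0 2 0.008;0 0 0 4 0.008;0 0 0 5 0.008;0 0 0 5 0.008;0 0 0 5 0.008"

```text
time: 7.98
position: [0.4801, 0.1469, 0.1134]
tool_rot: [0.919, 0.395, 0.002, 0.001]
ft_force: [4.5, 1.3, 1.4]
grip_width: 0.0122
grip_force: 20.6
```

```bash
python3 st.py
```

```text
t 7.98 Mz -0.010 yaw 46.57 q6 47.7 M [ 0.302 -0.866 -0.01 ] F [4.52 1.33 1.38] [0.4801 0.1469 0.1134] tau6 0.049 0.012161028528450616 20.567754339426756
mean Mz 0.032 tau6 0.044 [-0.01   0.072  0.033] [0.049 0.042 0.041]
```

servo_tool --moves "0 0 0 2 0.008;0 0 0 4 0.008;0 0 0 5 0.008;0 0 0 5 0.008;0 0 0 5 0.008"

```text
time: 8.5
position: [0.4801, 0.1469, 0.1134]
tool_rot: [0.935, 0.355, 0.002, 0.001]
ft_force: [4.8, 0.8, 0.4]
grip_width: 0.0117
grip_force: 20.6
```

```bash
python3 st.py
```

```text
t 8.50 Mz 0.021 yaw 41.58 q6 52.7 M [ 0.243 -0.958  0.021] F [4.79 0.78 0.4 ] [0.4801 0.1469 0.1134] tau6 0.049 0.011714910961227122 20.56624718941748
mean Mz 0.039 tau6 0.044 [0.021 0.044 0.051] [0.049 0.042 0.041]
```

servo_tool --moves "0 0 0 2 0.008;0 0 0 4 0.008;0 0 0 5 0.008;0 0 0 5 0.008;0 0 0 5 0.008"

```text
time: 9.02
position: [0.4801, 0.1469, 0.1134]
tool_rot: [0.949, 0.314, 0.002, 0.001]
ft_force: [5.0, 1.0, 0.7]
grip_width: 0.0119
grip_force: 20.6
```

```bash
python3 st.py
```

```text
t 9.02 Mz 0.019 yaw 36.58 q6 57.7 M [ 0.231 -0.931  0.019] F [4.96 1.01 0.68] [0.4801 0.1469 0.1134] tau6 0.049 0.011944021382619548 20.56492971489206
mean Mz 0.035 tau6 0.044 [0.019 0.058 0.028] [0.049 0.042 0.041]
```

servo_tool --moves "0 0 0 2 0.008;0 0 0 4 0.008;0 0 0 5 0.008;0 0 0 5 0.008;0 0 0 5 0.008"

```text
time: 9.53
position: [0.4802, 0.1468, 0.1134]
tool_rot: [0.962, 0.272, 0.002, 0.0]
ft_force: [5.5, 2.2, 2.3]
grip_width: 0.0119
grip_force: 20.6
```

```bash
python3 st.py
```

```text
t 9.53 Mz 0.040 yaw 31.58 q6 62.7 M [ 0.179 -0.93   0.04 ] F [5.53 2.18 2.31] [0.4802 0.1468 0.1134] tau6 0.049 0.01193492021249742 20.56386800017208
mean Mz 0.033 tau6 0.044 [0.04  0.018 0.041] [0.049 0.042 0.04 ]
```

servo_tool --moves "0 0 0 2 0.008;0 0 0 4 0.008;0 0 0 5 0.008;0 0 0 5 0.008;0 0 0 5 0.008"

```text
time: 10.05
position: [0.4802, 0.1468, 0.1134]
tool_rot: [0.973, 0.23, 0.002, 0.0]
ft_force: [4.4, 0.7, 1.5]
grip_width: 0.0119
grip_force: 20.6
```

```bash
python3 st.py
```

```text
t 10.05 Mz 0.091 yaw 26.61 q6 67.7 M [ 0.206 -0.903  0.091] F [4.4  0.68 1.49] [0.4802 0.1468 0.1134] tau6 0.122 0.011894160118277014 20.563648806419224
mean Mz 0.103 tau6 0.117 [0.091 0.106 0.111] [0.122 0.115 0.113]
```

It has bottomed: the torque rose from 0.044 to 0.115. I'll add 2° to make it snug.

servo_tool --moves "0 0 0 1 0.008;0 0 0 2 0.008;0 0 0 2 0.008;0 0 0 2 0.008"

```text
time: 10.48
position: [0.4802, 0.1468, 0.1134]
tool_rot: [0.977, 0.213, 0.002, 0.001]
ft_force: [5.8, 0.6, 0.6]
grip_width: 0.012
grip_force: 20.6
```

```bash
python3 st.py
```

```text
t 10.48 Mz 0.231 yaw 24.63 q6 69.6 M [ 0.226 -0.915  0.231] F [5.82 0.56 0.58] [0.4802 0.1468 0.1134] tau6 0.216 0.01196770231093352 20.644590638112277
mean Mz 0.223 tau6 0.211 [0.231 0.213 0.226] [0.216 0.209 0.208]
```

Snug: 0.21–0.22 N m (0.07 rad), held for more than 0.2 s. Now I'll back off 95°: 90° plus 4° of wind-up and 1° of reverse friction.

servo_tool --moves "0 0 0 0 0.008;0 0 0 -2 0.008;0 0 0 -6 0.008;0 0 0 -12 0.008;0 0 0 -18 0.008;0 0 0 -24 0.008;0 0 0 -30 0.008;0 0 0 -36 0.008;0 0 0 -42 0.008;0 0 0 -47 0.008"

```text
time: 11.42
position: [0.4799, 0.1471, 0.1134]
tool_rot: [0.81, 0.587, 0.001, 0.001]
ft_force: [5.4, 2.0, 1.5]
grip_width: 0.0117
grip_force: 20.6
```

servo_tool --moves "0 0 0 -5 0.008;0 0 0 -11 0.008;0 0 0 -17 0.008;0 0 0 -23 0.008;0 0 0 -29 0.008;0 0 0 -35 0.008;0 0 0 -41 0.008;0 0 0 -46 0.008;0 0 0 -48 0.008;0 0 0 -48 0.008"

```text
time: 12.25
position: [0.4794, 0.147, 0.1134]
tool_rot: [0.503, 0.864, 0.001, 0.001]
ft_force: [4.1, 1.5, 2.3]
grip_width: 0.0117
grip_force: 20.7
```

```bash
python3 st.py
```

```text
t 12.25 Mz -0.038 yaw 119.57 q6 -25.3 M [ 0.372 -0.958 -0.038] F [4.15 1.54 2.35] [0.4794 0.147  0.1134] tau6 -0.259 0.011728165103996272 20.689970090752468
mean Mz -0.023 tau6 -0.134 [-0.038 -0.008 -0.021] [-0.259 -0.103 -0.04 ]
```

servo_tool --moves "0 0 0 0 0.02;0 0 0 0 0.03;0 0 0 0 0.04;0 0 0 0 0.04;0 0 -0.01 0 0.04;0 0 -0.03 0 0.04;0 0 -0.06 0 0.04;0 0 -0.09 0 0.04;0 0 -0.11 0 0.04;0 0 -0.11 0 0.04"

```text
time: 13.18
position: [0.4793, 0.1471, 0.2269]
tool_rot: [0.504, 0.864, 0.001, 0.002]
ft_force: [0.6, 0.4, -0.4]
grip_width: 0.0402
grip_force: 0.0
```

Run:
```python
from h import *
import cv2
m=cams.camera_model("wrist");im=cams.camera("wrist");print(get_obs()["position"],get_obs()["ft_force"])
u,v=map(int,proj("wrist",np.array([.4795,.147,.138]),m));cv2.imwrite("pics/w4.png",cv2.resize(im[max(v-60,0):v+60,u-80:u+80],(640,480)))
```

```text
[0.47816683 0.14696502 0.22490296] [ 0.34243918 -0.41699083 -0.065054  ]
```

View pics/w4.png

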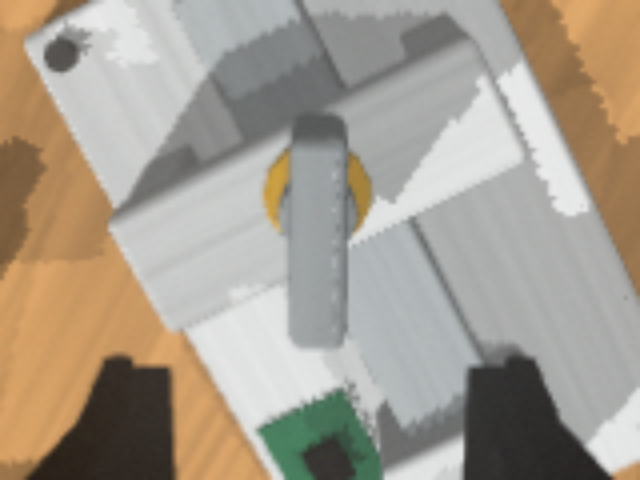

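The bar at (318,230) in the crop is still aligned with the tool, so it turned with the gripper without slipping. The fingers are clear of it.

```bash
python3 -c "
from rig import job
print(job.hand_in())"
```

```text
the job is handed in; nothing more can be done
None
```

I turned the stop screw down until it bottomed, snugged it to about 0.21 N m, backed it off about 90°, let go and handed the job in; `hand_in()` returned no verdict.

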